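# Fetch the cream jar from behind the bottles

## Task

The red-lidded jar at the back of the steel caddy is boxed in by three bottles: first stand all three bottles on the black rubber mat, then set the jar in the middle of the round dark metal dish. Only when the jar is in the dish, put each bottle back, standing wholly on the disc of its own colour. Tip nothing over on the way.

Things in the scene. Friction and masses are not known exactly. Their poses are not given: they have to be found in the camera images.
- bottle_blue: loose blue plastic bottle, upright: round body 48 mm across up to 92 mm high with a white label band, then a blue cap 40 mm across with a small white dot of a flip lid, 121 mm high overall; about 0.15 to 0.3 kg. Origin at the centre of its underside, z up along it. At the start it stands on the disc of its own colour.
- disc_blue: flat blue disc, 68 mm across and 3 mm thick, fixed on the floor of the caddy: the place of the blue bottle, which covers its middle at the start (a blue ring 10 mm wide shows round it). Origin at the centre of its underside (its top is 3 mm higher).
- bottle_green: loose green plastic bottle, upright: round body 48 mm across up to 92 mm high with a white label band, then a green cap 40 mm across with a small white dot of a flip lid, 121 mm high overall; about 0.15 to 0.3 kg. Origin at the centre of its underside, z up along it. At the start it stands on the disc of its own colour.
- disc_green: flat green disc, 68 mm across and 3 mm thick, fixed on the floor of the caddy: the place of the green bottle, which covers its middle at the start (a green ring 10 mm wide shows round it). Origin at the centre of its underside (its top is 3 mm higher).
- bottle_yellow: loose yellow plastic bottle, upright: round body 48 mm across up to 92 mm high with a white label band, then a yellow cap 40 mm across with a small white dot of a flip lid, 121 mm high overall; about 0.15 to 0.3 kg. Origin at the centre of its underside, z up along it. At the start it stands on the disc of its own colour.
- disc_yellow: flat yellow disc, 68 mm across and 3 mm thick, fixed on the floor of the caddy: the place of the yellow bottle, which covers its middle at the start (a yellow ring 10 mm wide shows round it). Origin at the centre of its underside (its top is 3 mm higher).
- jar: loose low white cream jar with a red lid, 45 mm across, 36 mm high, about 0.12 kg. Origin at the centre of its underside, z up. It stands directly on the caddy's floor, at the back (far from the robot), about 60 mm centre to centre from each of the three bottles: one on its left, one on its right, one on the robot's side; there is no room for a gripper while they stand.
- caddy: fixed shallow steel tray, 190 mm (its x) by 210 mm (its y), floor 4 mm thick, rim 4 mm thick and 15 mm high, holding the discs. Origin under its centre at table height; its x points away from the robot (turned up to about 20 degrees), the jar stands 30 mm from its centre along +x, the three discs at its (-30, 0), (30, 60) and (30, -60) mm; which colour is where varies.
- mat: fixed flat black rubber mat on the table, 240 mm (its x) by 100 mm (its y), 4 mm thick, to the left or the right of the caddy: the side area. Its x points away from the robot (turned up to about 12 degrees). Empty at the start. Origin at the centre of its underside.
- dish: fixed shallow round dark metal dish on the table, on the other side of the caddy from the mat: flat floor 3 mm thick and about 80 mm across inside, rim 92 mm across outside and 8 mm high. Empty at the start. Origin at the centre of its underside.
Mind the look-alikes: they are no part of the job. There is more than one size of the bottle_blue; the one meant has the size given above.

How it is judged (in metres and radians):
On the way, in this order (a step that is already met when the one before it is completed fails the run):
1. all three bottles stand released on the mat (x of bottle_blue in the frame of mat between -0.108 and 0.108 m and y of bottle_blue in the frame of mat between -0.038 and 0.038 m and z of each of bottle_blue, bottle_green, bottle_yellow in the frame of mat below 0.008 m and linear speed of each of bottle_blue, bottle_green, bottle_yellow below 0.03 m/s and angle between each of bottle_blue, bottle_green, bottle_yellow's own z axis and vertical below 0.15 rad and contact force between the fingers and bottle_blue below 0.3 N and x of bottle_green in the frame of mat between -0.108 and 0.108 m and y of bottle_green in the frame of mat between -0.038 and 0.038 m and contact force between the fingers and bottle_green below 0.3 N and x of bottle_yellow in the frame of mat between -0.108 and 0.108 m and y of bottle_yellow in the frame of mat between -0.038 and 0.038 m and contact force between the fingers and bottle_yellow below 0.3 N), for 0.2 s.
2. the jar stands released in the dish while the bottles still stand on the mat (all of step 1 and horizontal distance between jar and dish below 0.018 m and z of jar in the frame of dish below 0.007 m and linear speed of jar below 0.03 m/s and angle between jar's own z axis and vertical below 0.15 rad and contact force between the fingers and jar below 0.3 N), for 0.2 s.
At the end, for the whole second after the job is handed in: The jar stands upright in the dish, its centre within 18 mm of the dish's; each bottle stands upright on the disc of its own colour, its centre within 12 mm of the disc's; all released and at rest (horizontal distance between jar and dish below 0.018 m and z of jar in the frame of dish below 0.007 m and linear speed of each of jar, bottle_blue, bottle_green, bottle_yellow below 0.03 m/s and angle between each of jar, bottle_blue, bottle_green, bottle_yellow's own z axis and vertical below 0.15 rad and contact force between the fingers and jar below 0.3 N and horizontal distance between bottle_blue and disc_blue below 0.012 m and z of bottle_blue in the frame of disc_blue below 0.007 m and contact force between the fingers and bottle_blue below 0.3 N and horizontal distance between bottle_green and disc_green below 0.012 m and z of bottle_green in the frame of disc_green below 0.007 m and contact force between the fingers and bottle_green below 0.3 N and horizontal distance between bottle_yellow and disc_yellow below 0.012 m and z of bottle_yellow in the frame of disc_yellow below 0.007 m and contact force between the fingers and bottle_yellow below 0.3 N); the robot touches nothing.
It fails at once if a bottle or the jar is tipped over (angle between any of bottle_blue, bottle_green, bottle_yellow, jar's own z axis and vertical above 0.7 rad).
It also fails if it takes over 131 s, if anything falls off the work surface, if the arm or the gripper's body presses on something with over 40 N, if the wrist force passes 120 N, or if a joint passes its speed limit or range.

## Robot

A 6-joint arm with a two-finger parallel gripper is mounted at the origin on the work surface. World frame = base frame: x ahead of the robot, y to its left, z up, the work surface at z = 0. Lengths are in mm, angles in rad, forces in N, time in s.
With the tool pointing down it reaches from about 300 to 775 mm from the base axis. Payload 14.6 kg.
Tool frame: the origin (TCP) lies at the very end of the fingers, on their centre line; the grasp point (between the pads) lies 19 mm behind it; z points along the fingers, y is the direction in which the jaws open and shut (so a half turn about z gives the same grasp; the last joint's range is limited). The gripper opens to 94 mm and grips with 3 to 60 N. Pads are 16 mm wide; open, the fingers measure 119 mm over their backs; the gripper's body (75 mm by 177 mm) begins 78 mm behind the grasp point.
Start: joints at [1.056, 0.3, 1.521, -0, 1.321, -0.067], TCP at [238.137, 495.762, 205.446] pointing down, gripper open.
Joint ranges: [-3.03, 3.03], [-0.79, 2.21], [0.23, 2.52], [-1.04, 4.18], [0, 3.07], [-2.55, 2.55]. Speed limits (rad/s): [2.22, 2.22, 2.57, 3.14, 3.14, 3.14].

## Interface

Orientations are given as [roll, pitch, yaw] about the fixed x, y, z axes, in that order (R = Rz(yaw) Ry(pitch) Rx(roll)).
In Python, from cell import manip gives the robot as it stands.
- The arm moves only by the shell command python3 -m inch 'ROWS' [FORCE]. ROWS is a JSON object of lists of equal length, an entry for each row: "grip": the opening, from -1 (shut) to 1 (fully open), so that 0 is half open; "travel": the shift along the world's x, y, z in cm, a list of three; "turn": the turn, a rotation vector about the world's x, y, z in degrees, a list of three. A call has 1 to 10 rows; each row is the pose to reach, as a shift and turn from the pose measured when the call began; what a row does not reach only later rows make up. A row lasts 1/8 s, in which the tool goes at most 62.5 mm and 10.7 degrees, less where a joint would pass 70% of its speed; a pose out of reach is approached as far as the arm can. A call with a gripper value outside its range is refused whole. The fingers move at their own pace and stop on an object; FORCE is the grip in N (left out, the last holds). Time passes only in rows, so rows that repeat a pose let the fingers close. It gives the time, the measured TCP pose, the force and the opening at its end, in the units of the state.
- manip.read_state(): the state, without advancing time (a new reading comes with each control period).
- manip.camera(name): name is "scene" or "top" or "wrist"; returns (picture, depth): 420x560x3 uint8, red, green, blue; 420x560 float32, mm along the optical axis (not along the pixel's ray), 0 where there is no reading.
- manip.calibration(name): a dict with "fx", "fy", "cx", "cy" (pixels), "world_from_camera" (4x4, takes a point from camera to world coordinates). Camera axes: x right, y up, looking along -z (the intrinsics and any distortion apply to the point x, -y, -z); pixel columns grow to the right and rows downward; lengths in mm; the calibration is good to about 2 mm. A picture is of the moment at which its call begins: read the wrist's pose just before it. calibration takes no time and is no camera call; for the wrist camera it gives the pose at the moment of the call.
- manip.sign_off(): hands the job in, once; it reports no verdict.
Trained networks look in the newest picture that a camera, given by its name, has taken for a name from the list of things; names that differ only in an ending like _2 or _b are one class to them, and where a whole thing is asked for, a point or a joint stands for the part that bears it (a point fixed in the world has none). Each returns a list of dicts, best first, with "p" (0 to 1); they miss things now and then, are a little off and sometimes report something else, mostly with a low value. They report only what shows in the picture. A call takes as long as a camera call. They do not tell look-alikes from the thing itself.
- manip.look_for(camera, label): "bbox" ([left, top, right, bottom] in pixels, round what is visible of it).
The state is a dict: "clock": time; "joints": joint angles; "qd": joint speeds; "effort": joint torques, N m; "eef_pos": TCP position; "eef_rot": TCP orientation; "wrist_force": force on the tool from outside, world axes, zero at the start; "moment": the same for the moment, N m; "finger_gap": finger opening in mm.
Only numpy, scipy, OpenCV 4.12 (cv2) and the standard library are available. Lean on these libraries where they do the work, as an engineer would, in place of code of your own. Each camera call takes 0.05 s, during which the arm holds its last target.

## Working session

There is one attempt and no reset: what is moved stays moved. The work goes in short steps, Python scripts to look and compute and a shell command to move; the robot and the scene stay as the last step left them, time stands still between calls to the robot, and variables do not carry over. Pictures are saved under pics/ and viewed, and the job is handed in when it is done.

```bash
ls; mkdir -p pics
python3 - <<'E'
from cell import manip
import cv2, numpy as np
s=manip.read_state(); print(s)
for n in ("top","scene"):
    p,d=manip.camera(n); c=manip.calibration(n); print(n,{k:np.round(v,3).tolist() if not isinstance(v,str) else v for k,v in c.items()})
    cv2.imwrite(f"pics/{n}0.png",p[:,:,::-1]); np.save(f"pics/{n}0d.npy",d)
E
```

```text
pics
{'clock': 0.0, 'joints': array([ 1.05639012e+00,  3.00459828e-01,  1.52158310e+00, -1.54104905e-05,
        1.32068941e+00, -6.66184501e-02]), 'qd': array([-0.00085997, -0.00203121,  0.00038122, -0.00222004,  0.00113569,
       -0.00096091]), 'effort': array([ 5.67326606e-04, -5.31782091e+01, -3.52763557e+01,  7.09390990e-02,
        2.40193005e-02, -8.46219837e-05]), 'eef_pos': array([238.02147335, 495.53856999, 204.89165674]), 'eef_rot': array([-3.14045450e+00, -6.09742199e-05,  2.69380868e+00]), 'wrist_force': array([0.58950814, 0.28563227, 0.1183668 ]), 'moment': array([-0.00411216,  0.01742842,  0.04013754]), 'finger_gap': 94.26387342040879}
top {'fx': 402.456, 'fy': 402.456, 'cx': 281.629, 'cy': 214.51, 'world_from_camera': [[-0.021, 0.994, -0.11, 447.922], [-0.999, -0.019, 0.027, 6.673], [0.025, 0.11, 0.994, 724.487], [0.0, 0.0, 0.0, 1.0]]}
scene {'fx': 450.599, 'fy': 450.599, 'cx': 281.21, 'cy': 207.429, 'world_from_camera': [[-0.088, -0.587, 0.805, 1246.069], [0.996, -0.04, 0.08, 92.889], [-0.015, 0.809, 0.588, 591.042], [0.0, 0.0, 0.0, 1.0]]}
```

View pics/top0.png

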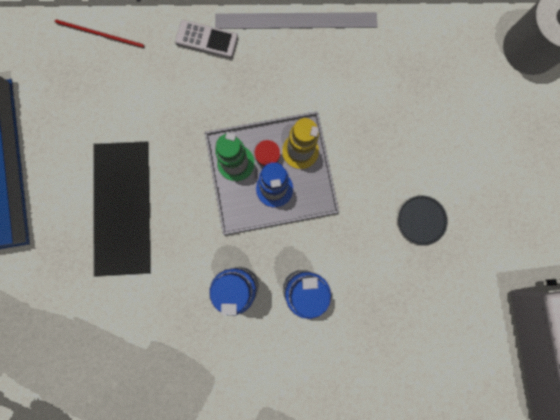

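View pics/scene0.png

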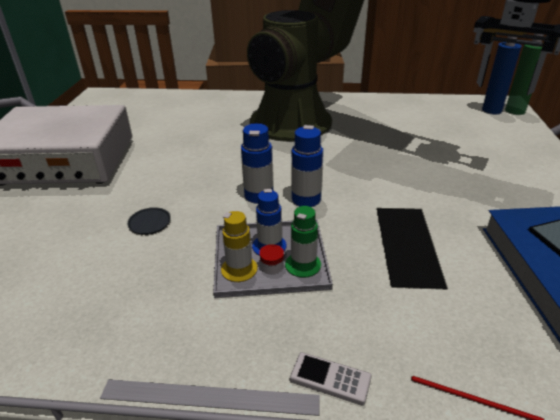

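The top view shows the small blue bottle in the caddy (274,185), green (232,155), yellow (303,145) and the red lid (267,152). The mat is at (122,208) and the dish at (423,220). Two other blue bottles stand outside the caddy at (233,290) and (309,295). They look bigger, so I'll measure them and check an enlarged crop.

```bash
cat > h.py <<'E'
import numpy as np, cv2
from cell import manip
def cloud(n,d,c):
    v,u=np.mgrid[0:d.shape[0],0:d.shape[1]]
    x=(u-c['cx'])/c['fx']*d; y=-(v-c['cy'])/c['fy']*d
    P=np.stack([x,y,-d,np.ones_like(d)],-1)@np.array(c['world_from_camera']).T
    P=P[...,:3]; P[d<=0]=np.nan
    return P
def proj(c,X):
    T=np.linalg.inv(np.array(c['world_from_camera'])); q=(np.c_[X,np.ones(len(X))]@T.T)[:,:3]
    return np.c_[c['cx']+c['fx']*q[:,0]/-q[:,2], c['cy']-c['fy']*q[:,1]/-q[:,2]]
def ray(c,uv,z):
    T=np.array(c['world_from_camera']); uv=np.atleast_2d(uv)
    d=np.c_[(uv[:,0]-c['cx'])/c['fx'],-(uv[:,1]-c['cy'])/c['fy'],-np.ones(len(uv))]@T[:3,:3].T
    return T[:3,3]+d*((z-T[2,3])/d[:,2])[:,None]
E
python3 - <<'E'
from h import *
p=cv2.imread('pics/top0.png'); d=np.load('pics/top0d.npy'); c=manip.calibration('top'); P=cloud('top',d,c)
Z=P[...,2]
print('table z',np.nanmedian(Z[340:400,330:450]))
cv2.imwrite('pics/crop.png',cv2.resize(p[100:330,180:350],None,fx=2.6,fy=2.6,interpolation=cv2.INTER_CUBIC))
hsv=cv2.cvtColor(p,cv2.COLOR_BGR2HSV)
# tall things
m=(Z>100)
n,l,st,ce=cv2.connectedComponentsWithStats(m.astype(np.uint8))
for i in range(1,n):
    if st[i][4]<60: continue
    q=P[l==i]; zt=np.percentile(q[:,2],95); t=q[q[:,2]>zt-6]
    (cx,cy),r=cv2.minEnclosingCircle(t[:,:2].astype(np.float32))
    print(st[i],'top z',zt.round(1),'mean',t[:,:2].mean(0).round(1),'circ',round(cx,1),round(cy,1),round(r,1))
# mat, dish
for nm,roi in (('mat',(130,290,80,165)),('dish',(185,255,385,460))):
    a,b,e,f=roi; mm=np.zeros(Z.shape,np.uint8); mm[a:b,e:f]=(p[a:b,e:f].max(-1)<90)
    n,l,st,ce=cv2.connectedComponentsWithStats(mm); i=1+np.argmax(st[1:,4])
    uv=np.argwhere(l==i)[:,::-1].astype(float); X=ray(c,uv,4 if nm=='mat' else 5)
    print(nm,st[i],np.round(cv2.minAreaRect(X[:,:2].astype(np.float32)),1) if 0 else cv2.minAreaRect(X[:,:2].astype(np.float32)), X[:,:2].mean(0), 'z',np.nanmedian(Z[l==i]))
# red lid
mm=((hsv[...,0]<8)|(hsv[...,0]>172))&(hsv[...,1]>150)&(hsv[...,2]>80); mm[:110]=0; mm[200:]=0
uv=np.argwhere(mm)[:,::-1].astype(float); X=ray(c,uv,40); print('jar',len(uv),X[:,:2].mean(0),np.ptp(X,0), np.nanmedian(Z[mm]))
E
```

```text
table z 1.4206454896651621
[535   0  25  46 778] top z 103.3 mean [ 836.4 -465. ] circ 832.8 -469.2 42.8
[289 118  30  31 646] top z 129.8 mean [643.6 -48.4] circ 643.9 -48.9 19.2
[215 132  30  33 665] top z 129.7 mean [621.1  69.8] circ 621.9 69.5 19.7
[259 162  30  31 633] top z 129.8 mean [574.8   1.2] circ 574.7 1.2 19.3
[ 209  268   48   47 1757] top z 173.2 mean [402.4  64.7] circ 401.9 65.2 27.5
[ 285  271   46   48 1729] top z 173.3 mean [395.4 -44.9] circ 396.0 -45.5 27.7
[ 541  291   19  104 1063] top z 114.5 mean [ 344.8 -419.6] circ 323.6 -426.7 65.1
mat [  94  142   56  134 7272] ((545.9737548828125, 272.57666015625), (237.20962524414062, 97.34893798828125), 1.6777029037475586) [543.73089912 273.29669561] z 4.783378472276354
dish [ 398  196   49   49 1878] ((511.93719482421875, -267.4806213378906), (87.29112243652344, 88.27741241455078), 42.629364013671875) [ 512.29566056 -267.57339644] z 4.705846705327758
jar 439 [633.02677506  11.1756674 ] [40.94796974 38.49365153  0.        ] 41.36618212624006
```

View pics/crop.png

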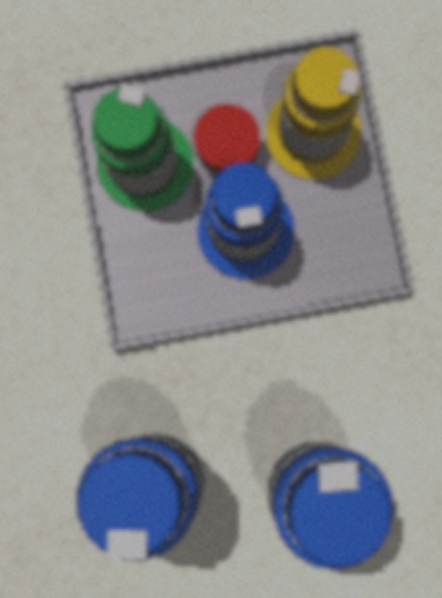

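The caddy's blue bottle (274,185) has its top at 130 mm with a 39 mm cap, which matches 121 mm standing on a disc. The other two, at (233,290) and (309,295), reach 173 mm with about 55 mm caps, so they are look-alikes. The crop confirms the small one on the blue disc is the one meant.

First I'll turn the jaws along the caddy's y and move above the blue bottle.

```bash
python3 -m inch '{"grip":[0.6,0.6,0.6,0.6,0.6,0.6,0.6,0.6,0.6,0.6],"travel":[[2,-3,1],[5,-8,1],[8,-13,1],[12,-18,1],[16,-23,1],[20,-28,1],[23,-33,1],[26,-38,1],[29,-43,1],[32,-47,1]],"turn":[[0,0,-8],[0,0,-18],[0,0,-28],[0,0,-38],[0,0,-48],[0,0,-58],[0,0,-68],[0,0,-78],[0,0,-88],[0,0,-98]]}' 25
```

```text
clock: 1.35
eef_pos: [558.7, 23.5, 214.8]
eef_rot: [-3.14, 0.0, 0.977]
wrist_force: [0.6, 1.6, -0.2]
finger_gap: 75.3
```

```bash
python3 -m inch '{"grip":[0.6,0.6,0.6,0.6,0.6,0.6,0.6],"travel":[[0.6,-0.9,0],[1.2,-1.8,0],[1.58,-2.25,0],[1.58,-2.25,0],[1.58,-2.25,0],[1.58,-2.25,0],[1.58,-2.25,0]],"turn":[[0,0,-10],[0,0,-20],[0,0,-30],[0,0,-38],[0,0,-43],[0,0,-45.7],[0,0,-45.7]]}'
python3 - <<'E'
from h import *
print(manip.read_state()['eef_pos'],manip.read_state()['eef_rot'])
c=manip.calibration('wrist'); p,d=manip.camera('wrist'); cv2.imwrite('pics/w1.png',p[:,:,::-1]); np.save('pics/w1d.npy',d); np.save('pics/w1c.npy',c)
t,d=manip.camera('top'); cv2.imwrite('pics/t1.png',t[:,:,::-1])
print(np.round(c['world_from_camera'],2))
P=cloud('w',d,c); q=P[(P[...,2]>124)&(P[...,2]<136)]
print(len(q))
m=((P[...,2]>120)&(P[...,2]<140)).astype(np.uint8)
n,l,st,ce=cv2.connectedComponentsWithStats(m)
for i in range(1,n):
    if st[i][4]<200: continue
    t=P[l==i]; (cx,cy),r=cv2.minEnclosingCircle(t[:,:2].astype(np.float32)); print(st[i],t.mean(0).round(1),round(cx,1),round(cy,1),round(r,1))
E
```

```text
clock: 2.22
eef_pos: [574.4, 1.0, 214.4]
eef_rot: [-3.14, 0.001, 0.179]
wrist_force: [-0.7, -0.4, -0.1]
finger_gap: 74.7
[574.35836358   0.96036904 214.43248807] [-3.14008654e+00  7.47050336e-04  1.79437442e-01]
[[ 1.8000e-01  9.4000e-01  2.8000e-01  6.5531e+02]
 [-9.8000e-01  1.7000e-01  5.0000e-02  1.6150e+01]
 [-0.0000e+00 -2.9000e-01  9.6000e-01  3.9359e+02]
 [ 0.0000e+00  0.0000e+00  0.0000e+00  1.0000e+00]]
643
[ 206   88  137   52 1141] [650.6  15.4 133.9] 649.5 15.4 51.4
```

View pics/w1.png

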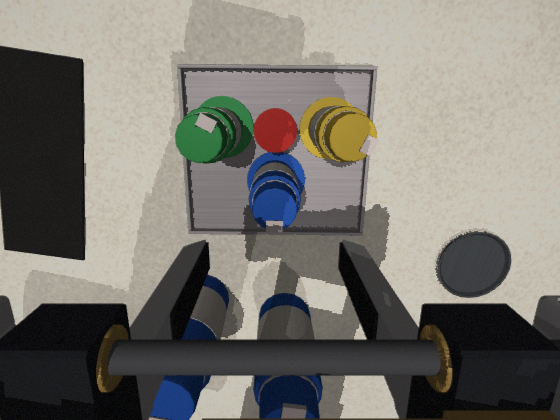

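The wrist view shows green (210,130), red lid (275,130), yellow (340,130) and blue (275,195). The fingertips are at (205,245) and (345,245). I'll cross-check the positions against this camera's calibration.

Run:
```python
from h import *
c=np.load('pics/w1c.npy',allow_pickle=True).item(); d=np.load('pics/w1d.npy'); P=cloud('w',d,c)
print(c['fx'],c['cx'],c['cy'])
X=np.array([[574.4,1,214],[574.7,1.2,129],[621.5,69.7,129],[643.7,-48.6,129],[632.7,10.8,40],[512,-267.5,8]])
print(proj(c,X).round(0))
for u,v in ((275,212),(200,135),(350,135),(275,130),(473,263)): print(u,v,d[v,u],P[v,u].round(1))
print(ray(c,[[275,130]],40).round(1))
p=cv2.imread('pics/w1.png');hsv=cv2.cvtColor(p,cv2.COLOR_BGR2HSV)
for nm,lo,hi,z in (('red',(172,120,60),(180,255,255),40),('red2',(0,120,60),(8,255,255),40)):
    m=cv2.inRange(hsv,lo,hi); uv=np.argwhere(m>0)[:,::-1].astype(float)
    uv=uv[(uv[:,1]<200)]
    if len(uv)>50: X=ray(c,uv,z); print(nm,cv2.minEnclosingCircle(X[:,:2].astype(np.float32)))
# disc rings: fit circle centres of disc colour pixels + caddy corners
cor=np.array([[181,68],[374,68],[361,233],[191,233]],float)
X=ray(c,cor,15); print(X.round(1)); print('caddy centre',X.mean(0).round(1))
m=(p.max(-1)<75).astype(np.uint8); n,l,st,ce=cv2.connectedComponentsWithStats(m)
for i in range(1,n):
    if 2000<st[i][4]<30000: print(st[i],ce[i],ray(c,ce[i:i+1],6).round(1))
```

```text
336.5814530165653 273.6446800976832 205.578315578974
[[275. 253.]
 [274. 209.]
 [198. 137.]
 [354. 136.]
 [275. 129.]
 [475. 264.]]
275 212 280.386 [5.717e+02 1.000e-01 1.264e+02]
200 135 261.43976 [623.4  68.7 127.4]
350 135 261.17996 [644.2 -45.8 127.6]
275 130 346.5483 [631.6  10.8  39.2]
473 263 428.59903 [ 511.3 -267.6    3.4]
[[631.7  10.8  40. ]]
red2 ((631.242919921875, 10.992443084716797), 22.423921585083008)
[[ 674.9  118.6   15. ]
 [ 710.9  -80.1   15. ]
 [ 529.3 -113.1   15. ]
 [ 492.7   88.1   15. ]]
caddy centre [602.    3.4  15. ]
[    0    46    85   214 16873] [ 41.88217863 153.00705269] [[556.2 269.1   6. ]]
[ 437  232   74   65 3730] [473.60723861 264.07935657] [[ 511. -267.    6.]]
```

```bash
python3 -m inch '{"grip":[0.6,0.6,0.6,0.6,0.6,0.6,0.6],"travel":[[0,0,-2],[0,0,-6],[0,0,-10],[0,0,-13],[0,0,-15],[0,0,-15.4],[0,0,-15.4]],"turn":[[0,0,0],[0,0,0],[0,0,0],[0,0,0],[0,0,0],[0,0,0],[0,0,0]]}'
python3 -m inch '{"grip":[0.1,-0.3,-1,-1,-1,-1],"travel":[[0,0,0],[0,0,0],[0,0,0],[0,0,0],[0,0,0],[0,0,0]],"turn":[[0,0,0],[0,0,0],[0,0,0],[0,0,0],[0,0,0],[0,0,0]]}' 25
```

```text
clock: 3.2
eef_pos: [574.7, 0.9, 61.1]
eef_rot: [-3.14, 0.0, 0.181]
wrist_force: [1.3, -0.4, -0.3]
finger_gap: 75.0
clock: 3.95
eef_pos: [574.8, 0.9, 61.4]
eef_rot: [-3.14, -0.0, 0.181]
wrist_force: [0.4, -0.7, 5.9]
finger_gap: 48.1
```

```bash
python3 -m inch '{"grip":[-1,-1,-1,-1,-1,-1,-1,-1],"travel":[[0,0,0.5],[0,0,2],[0,0,4.5],[0,0,7],[0,0,9.5],[0,0,12],[0,0,13.5],[0,0,14]],"turn":[[0,0,0],[0,0,0],[0,0,0],[0,0,0],[0,0,0],[0,0,0],[0,0,0],[0,0,0]]}' 
python3 -m inch '{"grip":[-1,-1,-1,-1,-1,-1,-1,-1,-1,-1],"travel":[[-0.6,1.5,0],[-2,4.5,0],[-3.5,8.5,0],[-5,12.5,0],[-6.6,16.5,0],[-8.2,20.5,0],[-9.6,23.8,0],[-10.5,26,0],[-10.88,26.93,0],[-10.88,26.93,0]],"turn":[[0,0,0],[0,0,0],[0,0,0],[0,0,0],[0,0,0],[0,0,0],[0,0,0],[0,0,0],[0,0,0],[0,0,0]]}'
```

```text
clock: 4.95
eef_pos: [574.9, 0.9, 202.2]
eef_rot: [-3.141, -0.001, 0.181]
wrist_force: [-0.2, 0.2, -2.6]
finger_gap: 47.8
clock: 6.2
eef_pos: [465.7, 270.5, 201.8]
eef_rot: [-3.141, -0.001, 0.182]
wrist_force: [-0.0, -0.0, -3.1]
finger_gap: 47.6
```

```bash
python3 -m inch '{"grip":[-1,-1,-1,-1,-1,-1,-1,-1],"travel":[[0,0,-1],[0,0,-3.5],[0,0,-6.5],[0,0,-9.5],[0,0,-11.5],[0,0,-12.8],[0,0,-13.3],[0,0,-13.3]],"turn":[[0,0,0],[0,0,0],[0,0,0],[0,0,0],[0,0,0],[0,0,0],[0,0,0],[0,0,0]]}'
python3 - <<'E'
from h import *
t,d=manip.camera('scene'); cv2.imwrite('pics/s2.png',t[:,:,::-1])
t,d=manip.camera('top'); cv2.imwrite('pics/t2.png',t[:,:,::-1])
E
```

```text
clock: 7.2
eef_pos: [465.9, 270.3, 68.9]
eef_rot: [-3.141, -0.001, 0.181]
wrist_force: [-0.6, 0.4, -2.9]
finger_gap: 47.6
```

View pics/s2.png

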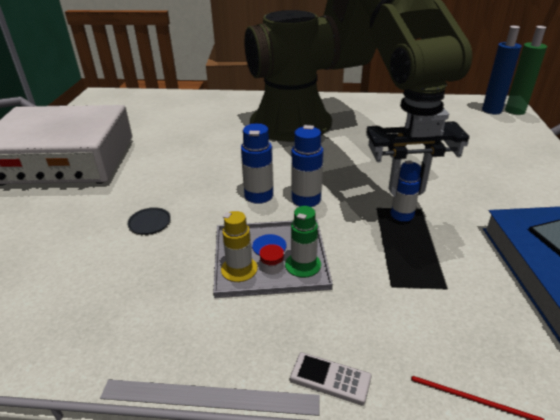

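View pics/t2.png

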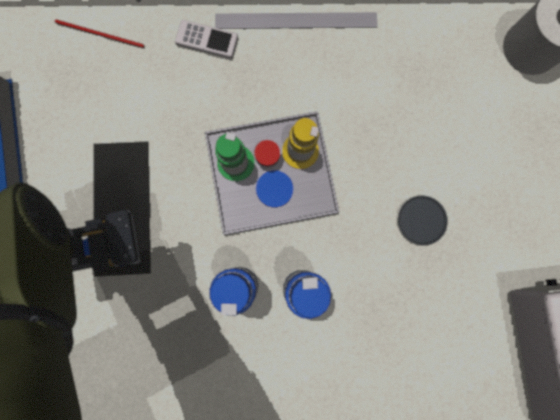

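The bottle hangs upright over the mat's near end, at scene (405,195), and the blue disc is now bare at top (275,189). I'll lower, release and lift.

```bash
python3 -m inch '{"grip":[-1,-1,-1,-1,-1],"travel":[[0,0,-0.3],[0,0,-0.6],[0,0,-0.9],[0,0,-1.02],[0,0,-1.02]],"turn":[[0,0,0],[0,0,0],[0,0,0],[0,0,0],[0,0,0]]}' 
python3 -m inch '{"grip":[0.1,0.2,0.4,0.6,0.6],"travel":[[0,0,0],[0,0,0],[0,0,0],[0,0,0],[0,0,0]],"turn":[[0,0,0],[0,0,0],[0,0,0],[0,0,0],[0,0,0]]}' 
python3 -m inch '{"grip":[0.6,0.6,0.6,0.6,0.6],"travel":[[0,0,1],[0,0,4],[0,0,9],[0,0,13],[0,0,15]],"turn":[[0,0,0],[0,0,0],[0,0,0],[0,0,0],[0,0,0]]}'
python3 - <<'E'
from h import *
p=cv2.imread('pics/t2.png'); c=manip.calibration('top'); hsv=cv2.cvtColor(p,cv2.COLOR_BGR2HSV)
m=cv2.inRange(hsv,(105,150,60),(130,255,255)); m[:160]=0;m[215:]=0;m[:,:240]=0;m[:,310:]=0
X=ray(c,np.argwhere(m>0)[:,::-1].astype(float),7)[:,:2]; print('disc blue',X.mean(0),cv2.minEnclosingCircle(X.astype(np.float32)))
E
```

```text
clock: 7.92
eef_pos: [466.0, 270.6, 59.1]
eef_rot: [-3.141, -0.002, 0.182]
wrist_force: [-0.0, -0.9, -2.1]
finger_gap: 48.0
clock: 8.55
eef_pos: [466.0, 270.6, 59.2]
eef_rot: [-3.141, -0.002, 0.182]
wrist_force: [0.7, -0.9, -0.4]
finger_gap: 75.0
clock: 9.18
eef_pos: [466.5, 270.8, 212.4]
eef_rot: [-3.14, -0.005, 0.182]
wrist_force: [0.5, -0.4, -0.3]
finger_gap: 75.4
disc blue [574.87551238  -0.66299948] ((575.04833984375, -0.6452772617340088), 32.54621505737305)
```

```bash
python3 -m inch '{"grip":[0.6,0.6,0.6,0.6,0.6,0.6,0.6,0.6,0.6],"travel":[[1,-1.3,0],[3,-4,0],[6,-8,0],[9,-12,0],[12,-15.6,0],[14.3,-18.6,0],[15.2,-19.8,0],[15.5,-20.1,0],[15.5,-20.1,0]],"turn":[[0,0,0],[0,0,0],[0,0,0],[0,0,0],[0,0,0],[0,0,0],[0,0,0],[0,0,0],[0,0,0]]}'
python3 - <<'E'
from h import *
c=manip.calibration('wrist'); p,d=manip.camera('wrist'); cv2.imwrite('pics/w3.png',p[:,:,::-1])
t,d=manip.camera('top'); cv2.imwrite('pics/t3.png',t[:,:,::-1]); c=manip.calibration('top'); P=cloud('t',d,c)
m=((P[...,2]>118)&(P[...,2]<134)).astype(np.uint8); n,l,st,ce=cv2.connectedComponentsWithStats(m)
for i in range(1,n):
    if st[i][4]<200: continue
    t=P[l==i]; (cx,cy),r=cv2.minEnclosingCircle(t[:,:2].astype(np.float32)); print(st[i],t.mean(0).round(1),round(cx,1),round(cy,1),round(r,1))
E
```

```text
clock: 10.3
eef_pos: [621.1, 70.3, 212.2]
eef_rot: [-3.14, -0.005, 0.182]
wrist_force: [-0.4, 0.8, -0.2]
finger_gap: 75.2
[293 118  25  26 502] [642.8 -48.1 127.6] 644.5 -49.0 19.7
```

View pics/w3.png

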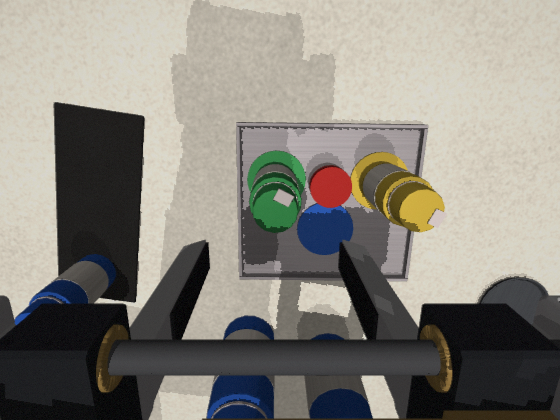

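The blue bottle stands on the near end of the mat (90,275). Green (275,205) is in line below the open fingers, so I'll descend and grip it.

```bash
python3 -m inch '{"grip":[0.6,0.6,0.6,0.6,0.6,0.6,0.6],"travel":[[0,0,-2],[0,0,-6],[0,0,-10],[0,0,-13],[0,0,-14.8],[0.03,-0.05,-15.1],[0.03,-0.05,-15.1]],"turn":[[0,0,0],[0,0,0],[0,0,0],[0,0,0],[0,0,0],[0,0,0],[0,0,0]]}'
python3 -m inch '{"grip":[0.1,-0.3,-1,-1,-1,-1],"travel":[[0,0,0],[0,0,0],[0,0,0],[0,0,0],[0,0,0],[0,0,0]],"turn":[[0,0,0],[0,0,0],[0,0,0],[0,0,0],[0,0,0],[0,0,0]]}' 25
python3 -m inch '{"grip":[-1,-1,-1,-1,-1,-1,-1,-1],"travel":[[0,0,0.5],[0,0,2],[0,0,4.5],[0,0,7],[0,0,9.5],[0,0,12],[0,0,13.5],[0,0,14]],"turn":[[0,0,0],[0,0,0],[0,0,0],[0,0,0],[0,0,0],[0,0,0],[0,0,0],[0,0,0]]}'
```

```text
clock: 11.28
eef_pos: [621.8, 70.4, 62.6]
eef_rot: [-3.14, -0.007, 0.183]
wrist_force: [-0.4, 0.9, 0.1]
finger_gap: 75.1
clock: 12.02
eef_pos: [622.0, 70.3, 62.8]
eef_rot: [-3.14, -0.007, 0.183]
wrist_force: [-0.5, -0.1, 3.5]
finger_gap: 47.4
clock: 13.02
eef_pos: [622.1, 70.4, 203.7]
eef_rot: [-3.14, -0.008, 0.183]
wrist_force: [-0.4, 0.6, -2.6]
finger_gap: 47.5
```

```bash
python3 -m inch '{"grip":[-1,-1,-1,-1,-1,-1,-1,-1,-1],"travel":[[-0.5,1.3,0],[-1.5,4,0],[-3,8,0],[-4.5,12,0],[-6,16,0],[-7,18.6,0],[-7.5,19.9,0],[-7.61,20.22,0],[-7.61,20.22,0]],"turn":[[0,0.4,0],[0,0.4,0],[0,0.4,0],[0,0.4,0],[0,0.4,0],[0,0.4,0],[0,0.4,0],[0,0.4,0],[0,0.4,0]]}'
python3 -m inch '{"grip":[-1,-1,-1,-1,-1,-1,-1,-1,-1],"travel":[[0,0,-1],[0,0,-3.5],[0,0,-6.5],[0,0,-9.5],[0,0,-11.8],[0,0,-13.2],[0,0,-13.9],[0,0,-14.3],[0,0,-14.3]],"turn":[[0,0,0],[0,0,0],[0,0,0],[0,0,0],[0,0,0],[0,0,0],[0,0,0],[0,0,0],[0,0,0]]}'
```

```text
clock: 14.15
eef_pos: [546.2, 272.0, 203.5]
eef_rot: [-3.139, -0.001, 0.182]
wrist_force: [0.3, 0.9, -2.9]
finger_gap: 47.4
clock: 15.28
eef_pos: [546.4, 272.0, 60.8]
eef_rot: [-3.139, -0.001, 0.182]
wrist_force: [-0.0, -0.0, -2.3]
finger_gap: 47.7
```

```bash
python3 -m inch '{"grip":[-1,-1],"travel":[[0,0,-0.08],[0,0,-0.1]],"turn":[[0,0,0],[0,0,0]]}'
python3 -m inch '{"grip":[0.1,0.2,0.4,0.6,0.6],"travel":[[0,0,0],[0,0,0],[0,0,0],[0,0,0],[0,0,0]],"turn":[[0,0,0],[0,0,0],[0,0,0],[0,0,0],[0,0,0]]}' 
python3 -m inch '{"grip":[0.6,0.6,0.6,0.6,0.6],"travel":[[0,0,1],[0,0,4],[0,0,9],[0,0,13],[0,0,15]],"turn":[[0,0,0],[0,0,0],[0,0,0],[0,0,0],[0,0,0]]}'
```

```text
clock: 15.52
eef_pos: [546.5, 272.1, 60.2]
eef_rot: [-3.139, -0.002, 0.182]
wrist_force: [-0.0, -0.4, -2.8]
finger_gap: 47.8
clock: 16.15
eef_pos: [546.5, 272.1, 60.2]
eef_rot: [-3.139, -0.002, 0.182]
wrist_force: [0.1, -0.6, 0.2]
finger_gap: 75.1
clock: 16.77
eef_pos: [547.0, 272.4, 213.7]
eef_rot: [-3.138, -0.006, 0.182]
wrist_force: [0.8, 0.7, 0.3]
finger_gap: 75.4
```

```bash
python3 -m inch '{"grip":[0.6,0.6,0.6,0.6,0.6,0.6,0.6,0.6,0.6,0.6],"travel":[[0.5,-1.5,0],[1.6,-5.3,0],[3,-10,0],[4.5,-15,0],[6,-20,0],[7.5,-25,0],[8.7,-29,0],[9.4,-31.2,0],[9.69,-32.12,0],[9.69,-32.12,0]],"turn":[[-0.2,0.3,0],[-0.2,0.3,0],[-0.2,0.3,0],[-0.2,0.3,0],[-0.2,0.3,0],[-0.2,0.3,0],[-0.2,0.3,0],[-0.2,0.3,0],[-0.2,0.3,0],[-0.2,0.3,0]]}'
python3 - <<'E'
from h import *
p,d=manip.camera('wrist'); cv2.imwrite('pics/w4.png',p[:,:,::-1])
t,d=manip.camera('top'); cv2.imwrite('pics/t4.png',t[:,:,::-1]); c=manip.calibration('top'); P=cloud('t',d,c)
m=((P[...,2]>112)&(P[...,2]<134)).astype(np.uint8); n,l,st,ce=cv2.connectedComponentsWithStats(m)
for i in range(1,n):
    if st[i][4]<200: continue
    t=P[l==i]; (cx,cy),r=cv2.minEnclosingCircle(t[:,:2].astype(np.float32)); print(st[i],t.mean(0).round(1),round(cx,1),round(cy,1),round(r,1))
E
```

```text
clock: 18.02
eef_pos: [643.8, -48.5, 213.4]
eef_rot: [-3.14, 0.001, 0.183]
wrist_force: [0.1, 0.3, 0.0]
finger_gap: 75.1
[ 80 184  29  27 590] [544.6 269.3 123.7] 545.5 271.1 19.6
[ 79 238  30  27 614] [466.  268.1 123.8] 465.8 270.1 19.6
[548 294  12  61 323] [ 353.1 -421.3  113.5] 341.6 -423.7 44.3
```

View pics/w4.png

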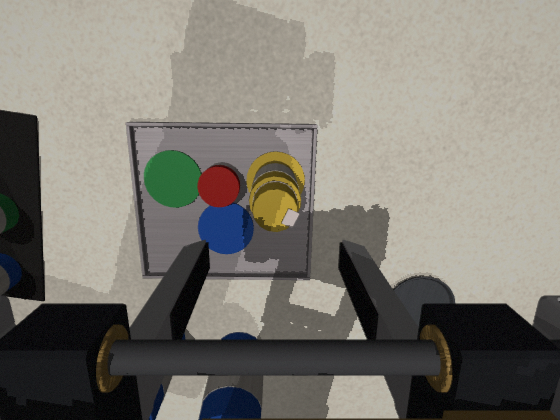

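View pics/t4.png

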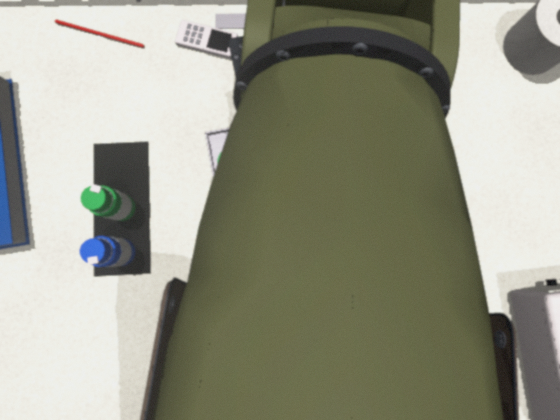

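Both bottles stand on the mat, green at top (100,200) and blue (97,252), within 1 mm of where I released them. Yellow (275,200) is in line below the fingers.

```bash
python3 -m inch '{"grip":[0.6,0.6,0.6,0.6,0.6,0.6,0.6],"travel":[[0,0,-2],[0,0,-6],[0,0,-10],[0,0,-13],[0,0,-14.8],[0,-0.02,-15.3],[0,-0.02,-15.3]],"turn":[[0,0,0],[0,0,0],[0,0,0],[0,0,0],[0,0,0],[0,0,0],[0,0,0]]}'
python3 -m inch '{"grip":[0.1,-0.3,-1,-1,-1,-1],"travel":[[0,0,0],[0,0,0],[0,0,0],[0,0,0],[0,0,0],[0,0,0]],"turn":[[0,0,0],[0,0,0],[0,0,0],[0,0,0],[0,0,0],[0,0,0]]}' 25
python3 -m inch '{"grip":[-1,-1,-1,-1,-1,-1,-1,-1],"travel":[[0,0,0.5],[0,0,2],[0,0,4.5],[0,0,7],[0,0,9.5],[0,0,12],[0,0,13.5],[0,0,14]],"turn":[[0,0,0],[0,0,0],[0,0,0],[0,0,0],[0,0,0],[0,0,0],[0,0,0],[0,0,0]]}'
```

```text
clock: 19.0
eef_pos: [644.2, -47.7, 61.5]
eef_rot: [-3.14, -0.001, 0.184]
wrist_force: [0.1, -0.2, 0.5]
finger_gap: 75.2
clock: 19.75
eef_pos: [644.4, -47.7, 61.8]
eef_rot: [-3.141, -0.001, 0.184]
wrist_force: [-0.1, -0.2, 3.5]
finger_gap: 47.8
clock: 20.75
eef_pos: [644.5, -47.7, 202.8]
eef_rot: [-3.141, -0.002, 0.184]
wrist_force: [0.1, 0.3, -3.3]
finger_gap: 48.0
```

```bash
python3 -m inch '{"grip":[-1,-1,-1,-1,-1,-1,-1,-1,-1,-1],"travel":[[-0.1,1.2,0],[-0.3,4,0],[-0.6,8,0],[-0.8,12.5,0],[-1,17,0],[-1.3,21.5,0],[-1.5,26,0],[-1.7,29.5,0],[-1.8,31.6,0],[-1.85,32.27,0]],"turn":[[0,0,0],[0,0,0],[0,0,0],[0,0,0],[0,0,0],[0,0,0],[0,0,0],[0,0,0],[0,0,0],[0,0,0]]}'
python3 -m inch '{"grip":[-1,-1,-1,-1,-1,-1,-1,-1,-1],"travel":[[0,0,0],[0,0,-2],[0,0,-5],[0,0,-8.5],[0,0,-11.3],[0,0,-13],[0,0,-13.8],[0,0,-14.2],[0,0,-14.2]],"turn":[[0,0,0],[0,0,0],[0,0,0],[0,0,0],[0,0,0],[0,0,0],[0,0,0],[0,0,0],[0,0,0]]}'
```

```text
clock: 22.0
eef_pos: [625.6, 275.9, 202.0]
eef_rot: [-3.141, -0.001, 0.185]
wrist_force: [-0.7, -0.4, -1.9]
finger_gap: 48.1
clock: 23.12
eef_pos: [625.9, 275.9, 60.6]
eef_rot: [-3.141, -0.002, 0.185]
wrist_force: [-0.0, -0.3, -2.3]
finger_gap: 47.7
```

```bash
python3 -m inch '{"grip":[-1,-1],"travel":[[0,0,-0.1],[0,0,-0.17]],"turn":[[0,0,0],[0,0,0]]}'
python3 -m inch '{"grip":[0.1,0.2,0.4,0.6,0.6],"travel":[[0,0,0],[0,0,0],[0,0,0],[0,0,0],[0,0,0]],"turn":[[0,0,0],[0,0,0],[0,0,0],[0,0,0],[0,0,0]]}' 
python3 -m inch '{"grip":[0.6,0.6,0.6,0.6,0.6],"travel":[[0,0,1],[0,0,4],[0,0,9],[0,0,13],[0,0,15]],"turn":[[0,0,0],[0,0,0],[0,0,0],[0,0,0],[0,0,0]]}'
python3 - <<'E'
from h import *
t,d=manip.camera('top'); cv2.imwrite('pics/t5.png',t[:,:,::-1]); c=manip.calibration('top'); P=cloud('t',d,c)
m=((P[...,2]>112)&(P[...,2]<134)).astype(np.uint8); n,l,st,ce=cv2.connectedComponentsWithStats(m)
for i in range(1,n):
    if st[i][4]<200: continue
    q=P[l==i]; (cx,cy),r=cv2.minEnclosingCircle(q[:,:2].astype(np.float32)); print(st[i],q.mean(0).round(1),round(cx,1),round(cy,1),round(r,1))
hsv=cv2.cvtColor(t,cv2.COLOR_RGB2HSV)
for nm,lo,hi,z in (('red',(0,140,60),(8,255,255),40),('redb',(172,140,60),(180,255,255),40),('blue',(105,150,50),(130,255,255),7),('green',(55,120,40),(85,255,255),7),('yellow',(20,140,60),(35,255,255),7)):
    m=cv2.inRange(hsv,lo,hi); m[:110]=0;m[225:]=0;m[:,:200]=0;m[:,340:]=0
    uv=np.argwhere(m>0)[:,::-1].astype(float)
    if len(uv)>100: X=ray(c,uv,z)[:,:2]; print(nm,len(uv),X.mean(0).round(1),cv2.minEnclosingCircle(X.astype(np.float32)))
E
```

```text
clock: 23.38
eef_pos: [626.0, 276.0, 59.4]
eef_rot: [-3.141, -0.003, 0.185]
wrist_force: [-0.1, 0.1, -2.1]
finger_gap: 47.9
clock: 24.0
eef_pos: [626.0, 276.0, 59.4]
eef_rot: [-3.141, -0.003, 0.185]
wrist_force: [-0.5, -0.2, 0.6]
finger_gap: 74.8
clock: 24.62
eef_pos: [626.5, 276.2, 213.2]
eef_rot: [-3.14, -0.007, 0.185]
wrist_force: [0.2, -0.3, -0.1]
finger_gap: 74.9
[ 80 133  29  27 577] [623.7 272.8 123.5] 625.4 274.6 19.6
[ 80 184  29  27 588] [544.6 269.3 123.8] 545.6 271.3 19.5
[ 79 238  30  27 607] [466.2 268.2 123.9] 465.7 270.0 19.7
[209 268  47  47 339] [412.3  54.7 130.4] 402.7 65.1 34.0
[285 272  46  47 356] [404.2 -36.1 130.7] 395.3 -45.3 34.0
[547 294  13  56 334] [ 353.7 -420.9  113.5] 345.3 -423.0 40.7
red 473 [631.9  11.1] ((632.1337890625, 10.916133880615234), 21.974037170410156)
blue 981 [574.9  -0.7] ((575.1332397460938, -0.638585090637207), 32.46529769897461)
green 958 [623.5  68.6] ((623.2892456054688, 68.50289916992188), 32.27977752685547)
yellow 987 [644.3 -49.4] ((644.2320556640625, -49.03403091430664), 33.23588562011719)
```

View pics/t5.png

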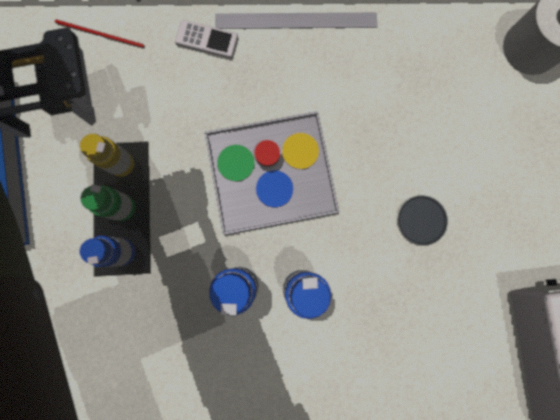

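All three bottles stand on the mat, seen in the top view at yellow (97,148), green (100,200) and blue (97,252). The three discs are bare and the jar lid is at (267,152). The jar is next.

```bash
python3 -m inch '{"grip":[0.6,0.6,0.6,0.6,0.6,0.6,0.6,0.6,0.6,0.6],"travel":[[0,-1.2,0],[0.1,-4,0],[0.2,-8,0],[0.3,-12.5,0],[0.4,-17,0],[0.5,-21,0],[0.6,-24,0],[0.62,-25.8,0],[0.62,-26.45,0],[0.62,-26.45,0]],"turn":[[0,0.4,0],[0,0.4,0],[0,0.4,0],[0,0.4,0],[0,0.4,0],[0,0.4,0],[0,0.4,0],[0,0.4,0],[0,0.4,0],[0,0.4,0]]}'
python3 -m inch '{"grip":[0.6,0.6,0.6,0.6,0.6,0.6,0.6,0.6],"travel":[[0,0,-2],[0,0,-6],[0,0,-10.5],[0,0,-14.5],[0,0,-17],[0,0,-18.7],[0,0,-19.4],[0,0,-19.4]],"turn":[[0,0,0],[0,0,0],[0,0,0],[0,0,0],[0,0,0],[0,0,0],[0,0,0],[0,0,0]]}'
```

```text
clock: 25.92
eef_pos: [633.1, 12.2, 214.9]
eef_rot: [-3.138, -0.002, 0.185]
wrist_force: [0.7, -0.6, 1.2]
finger_gap: 75.2
clock: 26.92
eef_pos: [633.2, 12.4, 21.2]
eef_rot: [-3.138, -0.002, 0.185]
wrist_force: [-0.5, 0.8, 1.2]
finger_gap: 74.9
```

```bash
python3 -m inch '{"grip":[0.6,0.6,0.1,-0.3,-1,-1,-1,-1],"travel":[[0,-0.05,-0.4],[0,-0.05,-0.7],[0,-0.05,-0.7],[0,-0.05,-0.7],[0,-0.05,-0.7],[0,-0.05,-0.7],[0,-0.05,-0.7],[0,-0.05,-0.7]],"turn":[[0,0,0],[0,0,0],[0,0,0],[0,0,0],[0,0,0],[0,0,0],[0,0,0],[0,0,0]]}' 20
python3 -m inch '{"grip":[-1,-1,-1,-1,-1,-1],"travel":[[0,0,0.5],[0,0,2],[0,0,4],[0,0,6.5],[0,0,8.5],[0,0,9]],"turn":[[0,0,0],[0,0,0],[0,0,0],[0,0,0],[0,0,0],[0,0,0]]}'
python3 - <<'E'
from h import *
c=manip.calibration('wrist');p,d=manip.camera('wrist'); cv2.imwrite('pics/w6.png',p[:,:,::-1])
E
```

```text
clock: 27.92
eef_pos: [633.3, 11.9, 14.3]
eef_rot: [-3.138, -0.003, 0.185]
wrist_force: [-0.6, -0.1, 1.2]
finger_gap: 43.4
clock: 28.68
eef_pos: [634.0, 11.9, 106.4]
eef_rot: [-3.139, -0.005, 0.185]
wrist_force: [0.5, -0.1, -1.9]
finger_gap: 43.7
```

View pics/w6.png

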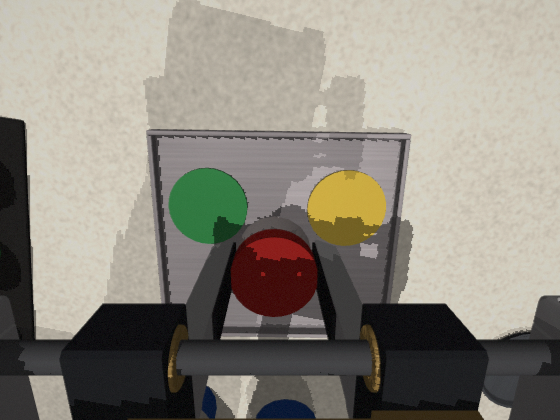

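The jar is held level between the pads (275,272). Carrying it to the dish.

```bash
python3 -m inch '{"grip":[-1,-1,-1,-1,-1,-1,-1,-1,-1,-1],"travel":[[-0.5,-1.1,0],[-1.6,-3.6,0],[-3.2,-7.3,0],[-4.9,-11.2,0],[-6.6,-15.1,0],[-8.3,-19,0],[-10,-23,0],[-11.4,-26,0],[-12.1,-27.6,0],[-12.17,-27.87,0]],"turn":[[-0.15,0.3,0],[-0.15,0.3,0],[-0.15,0.3,0],[-0.15,0.3,0],[-0.15,0.3,0],[-0.15,0.3,0],[-0.15,0.3,0],[-0.15,0.3,0],[-0.15,0.3,0],[-0.15,0.3,0]]}'
python3 -m inch '{"grip":[-1,-1,-1,-1,-1,-1,-1],"travel":[[0,0,0],[0,0,-2],[0,0,-4.5],[0,0,-7],[0,0,-8.2],[0,0,-8.6],[0,0,-8.6]],"turn":[[0,0,0],[0,0,0],[0,0,0],[0,0,0],[0,0,0],[0,0,0],[0,0,0]]}'
python3 - <<'E'
from h import *
c=manip.calibration('wrist');p,d=manip.camera('wrist'); cv2.imwrite('pics/w7.png',p[:,:,::-1])
c=manip.calibration('top');p,d=manip.camera('top'); cv2.imwrite('pics/t7.png',p[:,:,::-1])
E
```

```text
clock: 29.98
eef_pos: [511.5, -267.3, 105.4]
eef_rot: [-3.14, 0.002, 0.184]
wrist_force: [-0.0, -0.1, -1.3]
finger_gap: 43.8
clock: 30.85
eef_pos: [511.9, -267.3, 20.0]
eef_rot: [-3.14, 0.001, 0.185]
wrist_force: [0.8, 0.0, -1.0]
finger_gap: 43.7
```

View pics/w7.png

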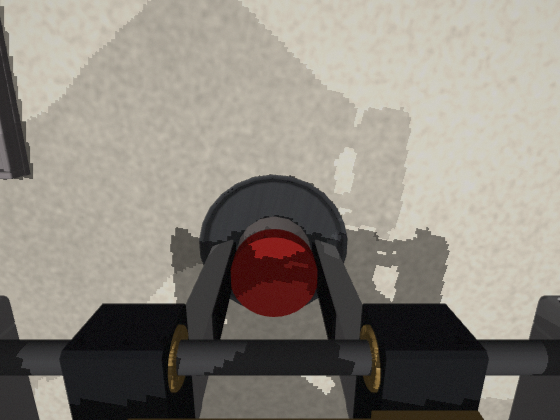

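The jar is over the dish (dish 201–346 px wide, lid centre at 274). I'll lower it, open a little, then rise.

```bash
python3 -m inch '{"grip":[-1,-1,-1,-1],"travel":[[0.03,0.02,-0.25],[0.03,0.02,-0.5],[0.03,0.02,-0.64],[0.03,0.02,-0.64]],"turn":[[0,0,0],[0,0,0],[0,0,0],[0,0,0]]}'
python3 -m inch '{"grip":[0,0.1,0.2,0.25,0.25],"travel":[[0,0,0],[0,0,0],[0,0,0],[0,0,0],[0,0,0]],"turn":[[0,0,0],[0,0,0],[0,0,0],[0,0,0],[0,0,0]]}' 
python3 -m inch '{"grip":[0.25,0.25,0.25,0.6,0.6,0.6,0.6],"travel":[[0,0,1],[0,0,4],[0,0,8],[0,0,12.5],[0,0,17],[0,0,19.5],[0,0,20]],"turn":[[0,0,0],[0,0,0],[0,0,0],[0,0,0],[0,0,0],[0,0,0],[0,0,0]]}'
python3 - <<'E'
from h import *
for n in ('wrist','top'):
  c=manip.calibration(n);p,d=manip.camera(n); cv2.imwrite(f'pics/{n}8.png',p[:,:,::-1]); P=cloud(n,d,c)
  hsv=cv2.cvtColor(p,cv2.COLOR_RGB2HSV); m=cv2.inRange(hsv,(0,140,50),(8,255,255)); m[:150]=0 if n=='top' else m[:150]
  X=ray(c,np.argwhere(m>0)[:,::-1].astype(float),39)[:,:2]; 
  if len(X)>50: print(n,len(X),np.median(P[m>0],0).round(1),cv2.minEnclosingCircle(X.astype(np.float32)))
E
```

```text
clock: 31.45
eef_pos: [512.2, -267.3, 13.8]
eef_rot: [-3.141, 0.001, 0.184]
wrist_force: [-0.3, -0.2, -0.6]
finger_gap: 43.7
clock: 32.08
eef_pos: [512.2, -267.3, 13.8]
eef_rot: [-3.141, 0.001, 0.184]
wrist_force: [0.7, 0.2, 0.3]
finger_gap: 58.6
clock: 32.95
eef_pos: [512.6, -267.5, 215.8]
eef_rot: [3.14, -0.001, 0.184]
wrist_force: [-0.3, 0.3, -1.1]
finger_gap: 75.6
wrist 1356 [nan nan nan] ((510.4810791015625, -266.68780517578125), 23.339452743530273)
top 550 [nan nan nan] ((511.9109191894531, -267.1070251464844), 23.56145477294922)
```

View pics/wrist8.png

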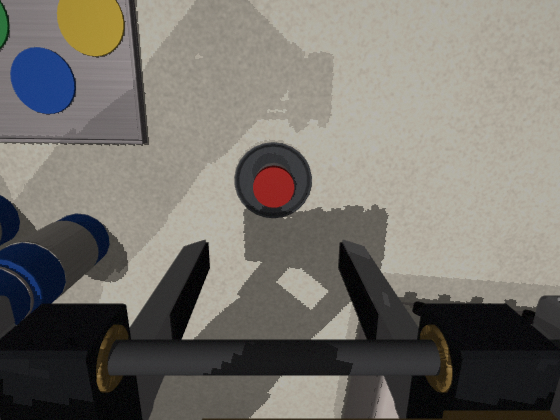

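View pics/top8.png

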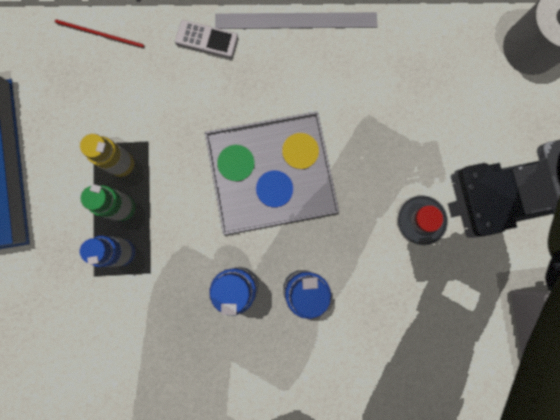

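The jar stands in the dish at (511.5,-267), against a dish centre of (512,-267.5), and all three bottles still stand on the mat. Returning yellow first.

```bash
python3 -m inch '{"grip":[0.6,0.6,0.6,0.6,0.6,0.6,0.6,0.6,0.6,0.6],"travel":[[0.3,1.5,0],[1.2,5.5,0],[2.3,11,0],[3.4,16.5,0],[4.6,22,0],[5.7,27.5,0],[6.9,33,0],[8,38.5,0],[9.2,44,0],[10.2,49,0]],"turn":[[0.15,0,0],[0.15,0,0],[0.15,0,0],[0.15,0,0],[0.15,0,0],[0.15,0,0],[0.15,0,0],[0.15,0,0],[0.15,0,0],[0.15,0,0]]}'
```

```text
clock: 34.3
eef_pos: [613.4, 225.7, 212.3]
eef_rot: [-3.138, 0.002, 0.185]
wrist_force: [0.4, -0.6, -0.5]
finger_gap: 75.0
```

```bash
python3 -m inch '{"grip":[0.6,0.6,0.6,0.6,0.6],"travel":[[0.7,2.6,0],[1.1,4.3,0],[1.26,4.98,0],[1.26,4.98,0],[1.26,4.98,0]],"turn":[[-0.2,0,0],[-0.2,0,0],[-0.2,0,0],[-0.2,0,0],[-0.2,0,0]]}'
python3 -m inch '{"grip":[0.6,0.6,0.6,0.6,0.6,0.6,0.6],"travel":[[0,0,-2],[0,0,-6],[0,0,-10],[0,0,-13],[0,0,-14.8],[0,0,-15.3],[0,0,-15.3]],"turn":[[0,0,0],[0,0,0],[0,0,0],[0,0,0],[0,0,0],[0,0,0],[0,0,0]]}'
python3 -m inch '{"grip":[0.1,-0.3,-1,-1,-1,-1],"travel":[[0,0,0],[0,0,0],[0,0,0],[0,0,0],[0,0,0],[0,0,0]],"turn":[[0,0,0],[0,0,0],[0,0,0],[0,0,0],[0,0,0],[0,0,0]]}' 25
python3 -m inch '{"grip":[-1,-1,-1,-1,-1,-1,-1,-1],"travel":[[0,0,0.5],[0,0,2],[0,0,4.5],[0,0,7],[0,0,9.5],[0,0,12],[0,0,13.5],[0,0,14]],"turn":[[0,0,0],[0,0,0],[0,0,0],[0,0,0],[0,0,0],[0,0,0],[0,0,0],[0,0,0]]}'
```

```text
clock: 34.92
eef_pos: [625.9, 274.8, 212.3]
eef_rot: [3.142, 0.003, 0.184]
wrist_force: [0.4, -1.1, -0.2]
finger_gap: 75.1
clock: 35.8
eef_pos: [626.3, 274.9, 60.2]
eef_rot: [-3.141, 0.002, 0.184]
wrist_force: [-0.1, -0.1, 0.6]
finger_gap: 75.2
clock: 36.55
eef_pos: [626.4, 275.0, 60.5]
eef_rot: [-3.141, 0.002, 0.184]
wrist_force: [-1.7, 0.1, 5.1]
finger_gap: 47.6
clock: 37.55
eef_pos: [626.6, 275.0, 201.5]
eef_rot: [-3.141, 0.001, 0.184]
wrist_force: [0.7, -0.5, -2.6]
finger_gap: 48.2
```

```bash
python3 -m inch '{"grip":[-1,-1,-1,-1,-1,-1,-1,-1,-1,-1],"travel":[[0.1,-1.2,0],[0.3,-4,0],[0.6,-8,0],[0.8,-12.5,0],[1,-17,0],[1.3,-21.5,0],[1.5,-26,0],[1.7,-29.5,0],[1.8,-31.7,0],[1.83,-32.32,0]],"turn":[[0,0,0],[0,0,0],[0,0,0],[0,0,0],[0,0,0],[0,0,0],[0,0,0],[0,0,0],[0,0,0],[0,0,0]]}'
python3 -m inch '{"grip":[-1,-1,-1,-1,-1,-1,-1,-1],"travel":[[0,0,0],[0,0,-2],[0,0,-5],[0,0,-8.5],[0,0,-11.3],[0,0,-12.6],[0,0,-13,0],[0,0,-13]],"turn":[[0,0,0],[0,0,0],[0,0,0],[0,0,0],[0,0,0],[0,0,0],[0,0,0],[0,0,0]]}'
```

```text
clock: 38.8
eef_pos: [644.6, -49.2, 200.9]
eef_rot: [-3.141, 0.001, 0.183]
wrist_force: [0.7, 0.2, -2.9]
finger_gap: 47.8schema error: expected 3 numbers
```

The second call had a typo in one row and was refused, so nothing moved. Retyping it.

```bash
python3 -m inch '{"grip":[-1,-1,-1,-1,-1,-1,-1,-1],"travel":[[0,0,0],[0,0.07,-2],[0,0.07,-5],[0,0.07,-8.5],[0,0.07,-11.3],[0,0.07,-12.6],[0,0.07,-13],[0,0.07,-13]],"turn":[[0,0,0],[0,0,0],[0,0,0],[0,0,0],[0,0,0],[0,0,0],[0,0,0],[0,0,0]]}'
python3 - <<'E'
from h import *
for n in ('wrist','scene'):
  p,d=manip.camera(n); cv2.imwrite(f'pics/{n}9.png',p[:,:,::-1])
E
```

```text
clock: 39.8
eef_pos: [645.0, -48.3, 71.8]
eef_rot: [-3.141, 0.0, 0.183]
wrist_force: [-0.1, -0.8, -3.2]
finger_gap: 47.3
```

View pics/wrist9.png

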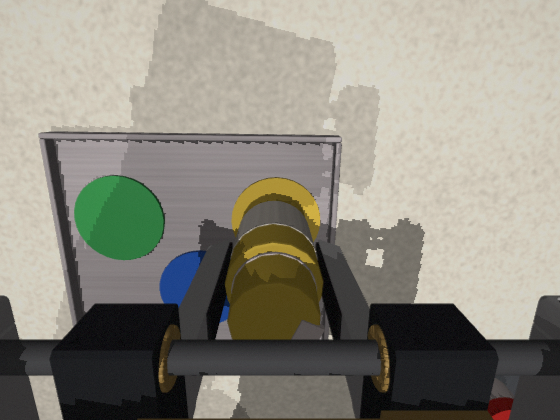

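The yellow bottle is above its disc (disc 232–320 px, bottle about 274). Lower and release.

```bash
python3 -m inch '{"grip":[-1,-1,-1,-1],"travel":[[0,0,-0.3],[0,0,-0.6],[0,0,-0.82],[0,0,-0.82]],"turn":[[0,0,0],[0,0,0],[0,0,0],[0,0,0]]}'
python3 -m inch '{"grip":[0.1,0.2,0.4,0.6,0.6],"travel":[[0,0,0],[0,0,0],[0,0,0],[0,0,0],[0,0,0]],"turn":[[0,0,0],[0,0,0],[0,0,0],[0,0,0],[0,0,0]]}' 
python3 -m inch '{"grip":[0.6,0.6,0.6,0.6,0.6],"travel":[[0,0,1],[0,0,4],[0,0,9],[0,0,13],[0,0,15]],"turn":[[0,0,0],[0,0,0],[0,0,0],[0,0,0],[0,0,0]]}'
```

```text
clock: 40.4
eef_pos: [645.1, -48.5, 63.7]
eef_rot: [-3.141, 0.0, 0.183]
wrist_force: [0.4, 0.1, -1.3]
finger_gap: 47.8
clock: 41.02
eef_pos: [645.1, -48.5, 63.8]
eef_rot: [-3.141, -0.0, 0.183]
wrist_force: [1.2, -0.7, 0.2]
finger_gap: 74.8
clock: 41.65
eef_pos: [645.6, -48.6, 217.4]
eef_rot: [3.141, -0.004, 0.183]
wrist_force: [-0.1, -0.3, -0.5]
finger_gap: 75.1
```

```bash
python3 -m inch '{"grip":[0.6,0.6,0.6,0.6,0.6,0.6,0.6,0.6,0.6,0.6],"travel":[[-0.5,1.5,0],[-1.6,5.3,0],[-3.1,10,0],[-4.6,15,0],[-6.2,20,0],[-7.7,25,0],[-9,29,0],[-9.7,31.3,0],[-9.92,32.07,0],[-9.92,32.07,0]],"turn":[[0,0.2,0],[0,0.2,0],[0,0.2,0],[0,0.2,0],[0,0.2,0],[0,0.2,0],[0,0.2,0],[0,0.2,0],[0,0.2,0],[0,0.2,0]]}'
python3 -m inch '{"grip":[0.6,0.6,0.6,0.6,0.6,0.6,0.6],"travel":[[0,0,-2],[0,0,-6],[0,0,-10],[0,0,-13.3],[0,0,-15],[0,0,-15.6],[0,0,-15.6]],"turn":[[0,0,0],[0,0,0],[0,0,0],[0,0,0],[0,0,0],[0,0,0],[0,0,0]]}'
python3 -m inch '{"grip":[0.1,-0.3,-1,-1,-1,-1],"travel":[[0,0,0],[0,0,0],[0,0,0],[0,0,0],[0,0,0],[0,0,0]],"turn":[[0,0,0],[0,0,0],[0,0,0],[0,0,0],[0,0,0],[0,0,0]]}' 25
python3 -m inch '{"grip":[-1,-1,-1,-1,-1,-1,-1,-1],"travel":[[0,0,0.5],[0,0,2],[0,0,4.5],[0,0,7],[0,0,9.5],[0,0,12],[0,0,13.5],[0,0,14]],"turn":[[0,0,0],[0,0,0],[0,0,0],[0,0,0],[0,0,0],[0,0,0],[0,0,0],[0,0,0]]}'
```

```text
clock: 42.9
eef_pos: [546.1, 272.2, 216.9]
eef_rot: [3.141, 0.0, 0.184]
wrist_force: [0.2, 0.7, -0.1]
finger_gap: 75.1
clock: 43.78
eef_pos: [546.5, 272.1, 61.6]
eef_rot: [3.141, -0.0, 0.183]
wrist_force: [0.5, 1.0, 0.6]
finger_gap: 75.6
clock: 44.52
eef_pos: [546.7, 272.1, 62.0]
eef_rot: [3.141, -0.001, 0.183]
wrist_force: [-0.1, -0.5, 5.7]
finger_gap: 47.4
clock: 45.52
eef_pos: [546.8, 272.2, 202.8]
eef_rot: [3.142, -0.002, 0.183]
wrist_force: [0.0, -0.7, -3.2]
finger_gap: 47.3
```

```bash
python3 -m inch '{"grip":[-1,-1,-1,-1,-1,-1,-1,-1,-1],"travel":[[0.5,-1.3,0],[1.5,-4,0],[3,-8,0],[4.5,-12,0],[6,-16,0],[7,-18.6,0],[7.5,-19.9,0],[7.67,-20.24,0],[7.67,-20.24,0]],"turn":[[0,0.1,0],[0,0.1,0],[0,0.1,0],[0,0.1,0],[0,0.1,0],[0,0.1,0],[0,0.1,0],[0,0.1,0],[0,0.1,0]]}'
python3 -m inch '{"grip":[-1,-1,-1,-1,-1,-1,-1,-1],"travel":[[0,0,-0.5],[0,0,-2.5],[0,0,-5.5],[0,0,-8.5],[0,0,-11.3],[0,0,-12.6],[0,0,-13],[0,0,-13]],"turn":[[0,0,0],[0,0,0],[0,0,0],[0,0,0],[0,0,0],[0,0,0],[0,0,0],[0,0,0]]}'
python3 - <<'E'
from h import *
for n in ('wrist',):
  p,d=manip.camera(n); cv2.imwrite(f'pics/{n}10.png',p[:,:,::-1])
E
```

```text
clock: 46.65
eef_pos: [623.3, 70.3, 202.6]
eef_rot: [-3.141, 0.0, 0.184]
wrist_force: [0.4, -0.6, -3.0]
finger_gap: 47.5
clock: 47.65
eef_pos: [623.6, 70.5, 73.3]
eef_rot: [-3.141, -0.001, 0.184]
wrist_force: [0.2, -0.8, -3.6]
finger_gap: 47.2
```

View pics/wrist10.png

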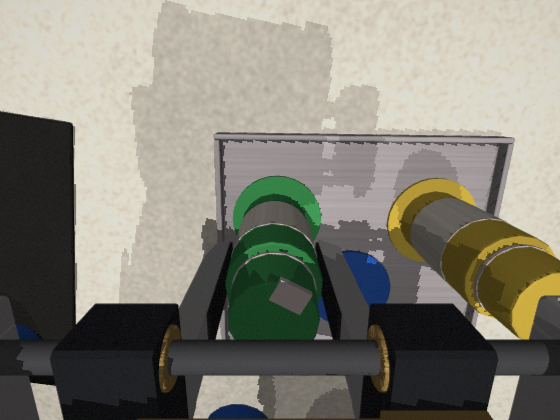

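Green is over its disc (centre about 277 px for both), and yellow stands on its own (430,220). Lower and release.

```bash
python3 -m inch '{"grip":[-1,-1,-1,-1],"travel":[[0,-0.07,-0.3],[0,-0.07,-0.6],[0,-0.07,-0.83],[0,-0.07,-0.83]],"turn":[[0,0,0],[0,0,0],[0,0,0],[0,0,0]]}'
python3 -m inch '{"grip":[0.1,0.2,0.4,0.6,0.6],"travel":[[0,0,0],[0,0,0],[0,0,0],[0,0,0],[0,0,0]],"turn":[[0,0,0],[0,0,0],[0,0,0],[0,0,0],[0,0,0]]}' 
python3 -m inch '{"grip":[0.6,0.6,0.6,0.6,0.6],"travel":[[0,0,1],[0,0,4],[0,0,9],[0,0,13],[0,0,15]],"turn":[[0,0,0],[0,0,0],[0,0,0],[0,0,0],[0,0,0]]}'
```

```text
clock: 48.2
eef_pos: [623.7, 69.8, 65.2]
eef_rot: [-3.141, -0.001, 0.184]
wrist_force: [-0.2, -0.6, -2.1]
finger_gap: 47.2
clock: 48.82
eef_pos: [623.7, 69.7, 65.2]
eef_rot: [-3.141, -0.001, 0.184]
wrist_force: [0.6, -0.4, 0.1]
finger_gap: 75.1
clock: 49.45
eef_pos: [624.2, 69.8, 218.7]
eef_rot: [3.141, -0.005, 0.184]
wrist_force: [0.5, -0.2, -0.7]
finger_gap: 75.2
```

```bash
python3 -m inch '{"grip":[0.6,0.6,0.6,0.6,0.6,0.6,0.6,0.6,0.6],"travel":[[-1,1.3,0],[-3,4,0],[-6,8,0],[-9,12,0],[-12,15.6,0],[-14.5,18.6,0],[-15.5,19.8,0],[-15.79,20.1,0],[-15.79,20.1,0]],"turn":[[0,0.3,0],[0,0.3,0],[0,0.3,0],[0,0.3,0],[0,0.3,0],[0,0.3,0],[0,0.3,0],[0,0.3,0],[0,0.3,0]]}'
python3 -m inch '{"grip":[0.6,0.6,0.6,0.6,0.6,0.6,0.6],"travel":[[0,0,-2],[0,0,-6],[0,0,-10],[0,0,-13.5],[0,0,-15.3],[0,0,-15.8],[0,0,-15.8]],"turn":[[0,0,0],[0,0,0],[0,0,0],[0,0,0],[0,0,0],[0,0,0],[0,0,0]]}'
python3 -m inch '{"grip":[0.1,-0.3,-1,-1,-1,-1],"travel":[[0,0,0],[0,0,0],[0,0,0],[0,0,0],[0,0,0],[0,0,0]],"turn":[[0,0,0],[0,0,0],[0,0,0],[0,0,0],[0,0,0],[0,0,0]]}' 25
python3 -m inch '{"grip":[-1,-1,-1,-1,-1,-1,-1,-1],"travel":[[0,0,0.5],[0,0,2],[0,0,4.5],[0,0,7],[0,0,9.5],[0,0,12],[0,0,13.8],[0,0,14.5]],"turn":[[0,0,0],[0,0,0],[0,0,0],[0,0,0],[0,0,0],[0,0,0],[0,0,0],[0,0,0]]}'
```

```text
clock: 50.58
eef_pos: [466.6, 270.3, 218.5]
eef_rot: [-3.141, 0.0, 0.184]
wrist_force: [-0.1, 0.8, -0.4]
finger_gap: 75.3
clock: 51.45
eef_pos: [467.2, 270.4, 61.3]
eef_rot: [-3.141, -0.001, 0.183]
wrist_force: [-0.0, 0.0, -0.4]
finger_gap: 75.8
clock: 52.2
eef_pos: [467.4, 270.5, 61.6]
eef_rot: [-3.141, -0.001, 0.183]
wrist_force: [-1.6, 0.3, 6.4]
finger_gap: 47.7
clock: 53.2
eef_pos: [467.5, 270.6, 208.1]
eef_rot: [-3.14, -0.003, 0.183]
wrist_force: [0.8, 0.9, -3.3]
finger_gap: 48.0
```

```bash
python3 -m inch '{"grip":[-1,-1,-1,-1,-1,-1,-1,-1,-1,-1],"travel":[[0.6,-1.5,0],[2,-4.5,0],[3.5,-8.5,0],[5,-12.5,0],[6.6,-16.5,0],[8.2,-20.5,0],[9.6,-23.9,0],[10.5,-26.1,0],[10.9,-27.02,0],[10.9,-27.02,0]],"turn":[[0,0.2,0],[0,0.2,0],[0,0.2,0],[0,0.2,0],[0,0.2,0],[0,0.2,0],[0,0.2,0],[0,0.2,0],[0,0.2,0],[0,0.2,0]]}'
python3 -m inch '{"grip":[-1,-1,-1,-1,-1,-1,-1,-1],"travel":[[0,0,-0.5],[0,0,-2.5],[0,0,-5.5],[0,0,-8.5],[0,0,-11.5],[0,0,-13],[0,0,-13.5],[0,0,-13.5]],"turn":[[0,0,0],[0,0,0],[0,0,0],[0,0,0],[0,0,0],[0,0,0],[0,0,0],[0,0,0]]}'
python3 - <<'E'
from h import *
for n in ('wrist',):
  p,d=manip.camera(n); cv2.imwrite(f'pics/{n}11.png',p[:,:,::-1])
E
```

```text
clock: 54.45
eef_pos: [576.3, -0.1, 207.6]
eef_rot: [-3.139, 0.001, 0.182]
wrist_force: [-0.5, 0.2, -3.2]
finger_gap: 47.8
clock: 55.45
eef_pos: [576.6, 0.0, 73.2]
eef_rot: [-3.139, 0.001, 0.183]
wrist_force: [-0.5, 0.4, -2.2]
finger_gap: 47.6
```

View pics/wrist11.png

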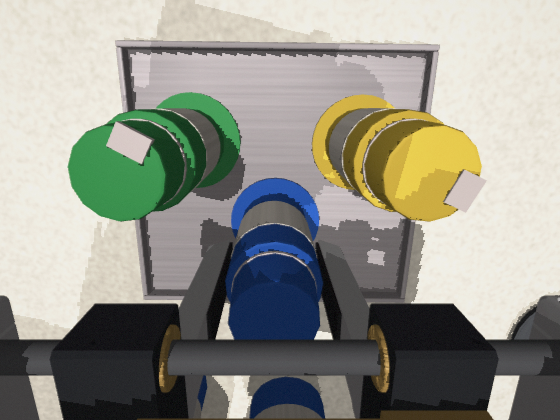

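Blue is centred over its disc (275,215), and green and yellow stand on theirs. Lower, release and rise clear.

```bash
python3 -m inch '{"grip":[-1,-1,-1,-1],"travel":[[0,0,-0.3],[0,0,-0.6],[0,0,-0.86],[0,0,-0.86]],"turn":[[0,0,0],[0,0,0],[0,0,0],[0,0,0]]}'
python3 -m inch '{"grip":[0.1,0.2,0.4,0.6,0.6],"travel":[[0,0,0],[0,0,0],[0,0,0],[0,0,0],[0,0,0]],"turn":[[0,0,0],[0,0,0],[0,0,0],[0,0,0],[0,0,0]]}' 
python3 -m inch '{"grip":[0.6,0.6,0.6,0.6,0.6,0.6],"travel":[[0,0,1],[0,0,4],[0,0,9],[0,0,13],[0,0,15],[0,0,15]],"turn":[[0,0,0],[0,0,0],[0,0,0],[0,0,0],[0,0,0],[0,0,0]]}'
python3 -m inch '{"grip":[0.6,0.6,0.6,0.6,0.6,0.6,0.6,0.6,0.6],"travel":[[0,2,0],[0,6,0],[0,11,0],[0,16,0],[0,21,0],[-1,26,0],[-2,29,0],[-2,30,0],[-2,30,0]],"turn":[[0,0,0],[0,0,0],[0,0,0],[0,0,0],[0,0,0],[0,0,0],[0,0,0],[0,0,0],[0,0,0]]}'
python3 - <<'E'
from h import *
t,d=manip.camera('top'); cv2.imwrite('pics/t12.png',t[:,:,::-1]); c=manip.calibration('top'); P=cloud('t',d,c)
p,_=manip.camera('scene'); cv2.imwrite('pics/s12.png',p[:,:,::-1])
m=((P[...,2]>118)&(P[...,2]<134)).astype(np.uint8); m[260:]=0; n,l,st,ce=cv2.connectedComponentsWithStats(m)
for i in range(1,n):
    if st[i][4]<200: continue
    q=P[l==i]; (cx,cy),r=cv2.minEnclosingCircle(q[:,:2].astype(np.float32)); print(st[i],np.percentile(q[:,2],95).round(1),round(cx,1),round(cy,1),round(r,1))
E
```

```text
clock: 56.0
eef_pos: [576.7, -0.0, 64.9]
eef_rot: [-3.139, 0.0, 0.183]
wrist_force: [-0.2, -0.2, -3.2]
finger_gap: 47.6
clock: 56.62
eef_pos: [576.8, -0.0, 64.9]
eef_rot: [-3.139, 0.0, 0.183]
wrist_force: [0.2, -0.6, -0.8]
finger_gap: 74.9
clock: 57.38
eef_pos: [577.3, -0.0, 216.8]
eef_rot: [-3.14, -0.003, 0.183]
wrist_force: [0.1, 0.1, -0.3]
finger_gap: 74.9
clock: 58.5
eef_pos: [557.0, 300.4, 216.0]
eef_rot: [-3.141, -0.002, 0.183]
wrist_force: [0.5, -0.4, 0.0]
finger_gap: 75.3
[292 118  26  25 506] 129.8 644.7 -47.6 19.3
[216 131  25  27 515] 129.7 623.5 69.9 19.9
[262 162  25  26 505] 129.9 575.5 0.4 19.5
```

View pics/t12.png

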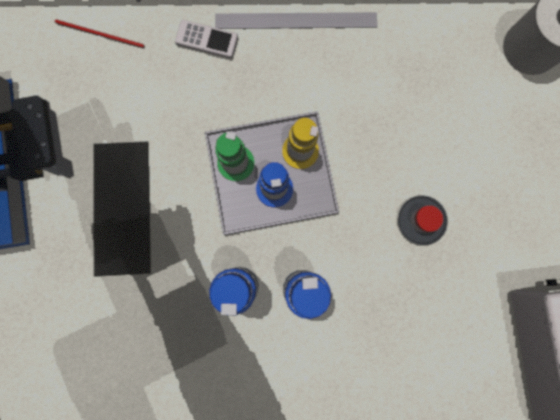

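View pics/s12.png

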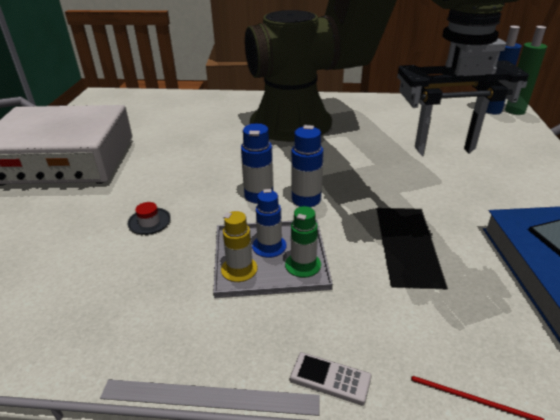

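The top view shows green (232,155), yellow (303,145) and blue (274,185) upright on their own discs, 1–2 mm from the measured disc centres. The jar is in the dish (428,219), the mat is empty and the arm is clear. Handing in.

```bash
python3 -c "
from cell import manip
print(manip.sign_off())"
```

```text
the job is handed in; nothing more can be done
None
```

I stood all three bottles on the mat and set the jar in the dish. Then I put yellow, green and blue back on their own discs and handed the job in at about 58.5 s.

- **Last checks:** the top and scene pictures show the three bottles upright on their discs, with centres about 1–2 mm from the disc centres. The jar, last measured just after its release, was about 1–2 mm from the dish centre. The gripper was open and clear of everything.
- **Look-alikes:** the two larger blue bottles (173 mm tall) were left untouched.
- **Errors and disagreements:** one move call was refused for a typing mistake, nothing moved, and I repeated it. The wrist and top cameras differed by about 1–2 mm on positions, within the calibration error. No check failed, but the sign-off gave no verdict.

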